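# Fold down the row of terminal covers with one fingertip stroke

### The job

The terminals under the orange covers are wired: with the gripper's fingertips run gently along the orange row in one stroke, starting at its yellow end, so that the four orange covers are folded down flat one after another. Stay down over the row until the last one is folded, press only lightly, then lift clear. Pick nothing up, leave the white row's covers open and leave the loose parts and tools where they are.

Things in the scene. Friction and masses are not known exactly. Their poses are not given: they have to be found in the camera images.
- control_box: open black control box with a green circuit board, fixed, 290 x 320 mm, walls 50 mm high, board surface 12 mm above the table; origin under its centre, on the table; y axis parallel to the rows. Nothing fixed in it but the two rows is taller than its walls. Either row may be the one nearer the robot; their centre lines are 112 mm apart.
- orange_row: grey terminal block with four ORANGE hinged covers in line, fixed on the board. 30 mm wide (x), 204 mm long (y). Origin: centre of its underside, 12 mm above the table; y axis along the row from the yellow end to the other end, z up. Closed covers' tops: 55 mm above the origin; yellow ramp: rises from 49 to 55 mm. Hinges cross the row at y = -88, -44, 0, +44 mm
- orange_row_start (a point): centre line of the orange row above the first hinge, at the height of the closed covers' tops. A yellow lead-in ramp (28 x 15 mm) rises to it from 18 to 3 mm before it, marking the yellow end. An open cover slopes up from its hinge away from the yellow end: fingertips moving along at about the closed height fold each down with 1 to 6 N; it stays where left
- orange_row_finish (a point): centre line of the orange row at the free end of the last cover when closed, at the height of the closed covers' tops. All covers of a row sit on one sprung black carrier that gives way downwards, up to 6 mm, when pressed with more than 6 N (about 1.5 N more per mm), and springs back
- white_row: the same block with four WHITE covers standing open, to be left as it is; same sizes and axes, parallel to the orange row
- orange_cover1 (a joint): opening angle of orange cover 1, counted from the yellow end, rad: 0 closed flat, grows as its free end rises, at most 1.15; starts between 0.45 and 0.9. Plate 26 mm wide, 5 mm thick, reaching from 1 to 37 mm past its hinge (row y = -88 mm) in the row's +y
- orange_cover2 (a joint): opening angle of orange cover 2, counted from the yellow end, rad: 0 closed flat, grows as its free end rises, at most 1.15; starts between 0.45 and 0.9. Plate 26 mm wide, 5 mm thick, reaching from 1 to 37 mm past its hinge (row y = -44 mm) in the row's +y
- orange_cover3 (a joint): opening angle of orange cover 3, counted from the yellow end, rad: 0 closed flat, grows as its free end rises, at most 1.15; starts between 0.45 and 0.9. Plate 26 mm wide, 5 mm thick, reaching from 1 to 37 mm past its hinge (row y = 0 mm) in the row's +y
- orange_cover4 (a joint): opening angle of orange cover 4, counted from the yellow end, rad: 0 closed flat, grows as its free end rises, at most 1.15; starts between 0.45 and 0.9. Plate 26 mm wide, 5 mm thick, reaching from 1 to 37 mm past its hinge (row y = 44 mm) in the row's +y
- white_cover1 (a joint): opening angle of white cover 1, as for the orange ones; starts between 0.6 and 0.9, to be left open
- white_cover2 (a joint): opening angle of white cover 2, as for the orange ones; starts between 0.6 and 0.9, to be left open
- white_cover3 (a joint): opening angle of white cover 3, as for the orange ones; starts between 0.6 and 0.9, to be left open
- white_cover4 (a joint): opening angle of white cover 4, as for the orange ones; starts between 0.6 and 0.9, to be left open
- relay: blue plug-in relay, 20 x 28 x 34 mm, standing loose on the board between the two rows; origin at its underside centre; not to be moved
- fuse: white ceramic cartridge fuse with brass caps, 15 mm diameter, 38 mm tall, standing loose on the board between the two rows; origin at its underside centre; not to be moved
- driver1: red-and-yellow insulated screwdriver, about 220 mm, lying on the grey sheet to the robot's right; origin near its middle, on the table; not to be moved
- driver2: shorter red-and-yellow screwdriver, lying on the grey sheet; origin near its middle, on the table; not to be moved
- driver3: shortest red-and-yellow screwdriver, lying on the grey sheet; origin near its middle, on the table; not to be moved
- pliers: red-and-yellow handled long-nose pliers, about 190 mm, lying to the robot's left; origin near its middle, on the table; not to be moved
- tape_roll: green roll of tape, 68 mm diameter, 19 mm tall, lying flat to the robot's right; origin at its underside centre; not to be moved

How it is judged:
By the outcome, as a careful person would: the job done as asked, in the order asked, and still so for the second after the job is handed in, with the robot touching nothing.
It also fails if it takes over 40 s, if anything falls off the work surface, if the arm or the gripper's body presses on something with over 40 N, if the wrist force passes 120 N, or if a joint passes its speed limit or range.

### The arm

A 7-joint arm with a two-finger parallel gripper is mounted at the origin on the work surface. World frame = base frame: x ahead of the robot, y to its left, z up, the work surface at z = 0. Lengths are in m, angles in rad, forces in N, time in s.
With the tool pointing down it reaches from about 0.4 to 0.85 m from the base axis. Payload 4.4 kg.
Tool frame: the origin (TCP) lies between the finger pads, 19 mm behind the fingertips; this is the grasp point; z points along the fingers, y is the line along which they close (so a half turn about z gives the same grasp; the last joint's range is limited). The gripper opens to 94 mm and grips with 3 to 60 N. Pads are 16 mm wide; open, the fingers measure 119 mm over their backs; the gripper's body (75 mm by 177 mm) begins 78 mm behind the grasp point.
Start: joints at [-0.066, 0.628, 0.038, 1.517, -0.027, 0.996, -0.02], TCP at [0.65, 0, 0.224] pointing down, gripper open.
Joint ranges: [-3.06, 3.06], [-0.37, 2.12], [-1.25, 1.32], [0.18, 2.47], [-1.1, 4.24], [0.23, 1.98], [-2.94, 2.94]. Speed limits (rad/s): [2.57, 2.57, 3.14, 3.14, 3.14, 3.14, 3.14].

### API

Orientations are given as a unit quaternion [x, y, z, w].
In Python, from bench import bot, ik, sensors, eyes, job_done gives the robot as it stands. Calls block until the motion is done:
- bot.reach(position, orientation): joint-space move of the TCP to a pose.
- bot.move_linear(position, ori=None, rate=0.15): straight line of the TCP; ori=None keeps the orientation; rate is the mean speed in m/s.
- bot.movej(angles): joint-space move.
- bot.gripper_to(opening, grasp_force=None): opening from 0.0 (shut) to 1.0 (fully open); grasp_force is the grip in N (None keeps the last); returns when the fingers have stopped.
- bot.hold(seconds).
- ik(position, orientation): joint angles nearest the present ones, or None.
- sensors.get_obs(): the state.
- eyes.get_image(name): name is "scene" or "side" or "wrist"; returns a dict with "color" (420x560x3 uint8, blue, green, red), "fx", "fy", "cx", "cy" (pixels), "T" (4x4, takes a point from camera to world coordinates). Camera axes: x right, y down, z forward; pixel columns grow to the right and rows downward; lengths in m; the calibration is good to about 2 mm. A picture is of the moment at which its call begins. There is no depth.
A pose or a line that the arm cannot do raises bot.MotionError and nothing moves.
- job_done(): hands the job in; it is judged then, once.
The state is a dict: "clock": time; "joint_positions": joint angles; "qd": joint speeds; "joint_efforts": joint torques, N m; "position": TCP position; "orientation": TCP orientation; "wrist_force": force on the tool from outside, world axes, zero at the start; "ft_torque": the same for the moment, N m; "finger_gap": opening from 0.0 (shut) to 1.0 (fully open); "gripper_force": force on a finger pad.
Only numpy, scipy, OpenCV 4.12 (cv2) and the standard library are available. Lean on these libraries where they do the work, as an engineer would, in place of code of your own. Each camera call takes 0.05 s, during which the arm holds its last target. There are 200 camera calls.

## Working session

There is one attempt and no reset: what is moved stays moved. The work goes in short steps, each a Python script; the robot and the scene stay as the last script left them, time stands still between calls to the robot, and variables do not carry over. Pictures are saved under pics/ and viewed, at most 10 in all, crops included, and the job is handed in when it is done.

```bash
mkdir -p pics; python3 - <<'E'
from bench import bot, ik, sensors, eyes
import cv2, numpy as np
for n in ("scene","side","wrist"):
    d=eyes.get_image(n); cv2.imwrite(f"pics/{n}0.png",d["color"]); np.savez(f"pics/{n}0.npz",**{k:np.array(d[k]) for k in d})
    print(n,d["fx"],d["cx"],d["cy"],np.round(d["T"],3).tolist())
o=sensors.get_obs(); print(o["position"],o["orientation"],o["wrist_force"],o["clock"],o["finger_gap"])
a=cv2.imread("pics/scene0.png");
E
```

```text
scene 447.8805103600049 287.4325942580473 204.11045438962773 [[-0.897, 0.275, -0.345, 0.945], [0.441, 0.597, -0.67, 0.764], [0.022, -0.753, -0.658, 0.886], [0.0, 0.0, 0.0, 1.0]]
side 516.4533702092157 290.4822289180464 207.48907137640524 [[0.735, -0.485, 0.474, -0.222], [-0.678, -0.54, 0.499, -0.857], [0.013, -0.688, -0.726, 1.221], [0.0, 0.0, 0.0, 1.0]]
wrist 358.42633815546424 278.4346561507078 206.9393519069169 [[1.0, 0.0, -0.002, 0.65], [-0.0, -0.969, -0.245, 0.071], [-0.002, 0.245, -0.969, 0.384], [0.0, 0.0, 0.0, 1.0]]
[6.49532764e-01 4.28763612e-05 2.23592604e-01] [ 7.07100078e-01  7.07113143e-01 -5.01447337e-04 -4.81536930e-04] [ 0.37313937 -0.34682338  0.51498616] 0.15 0.9971337291086422
```

View pics/scene0.png

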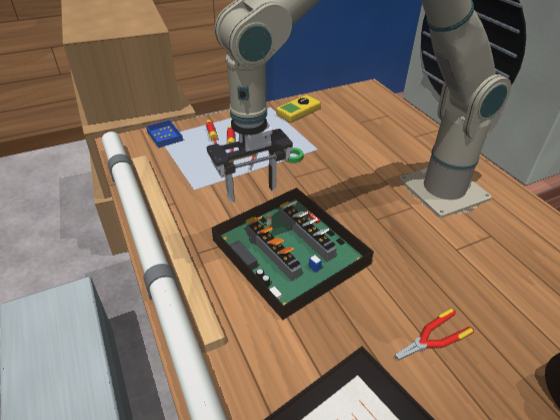

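View pics/wrist0.png

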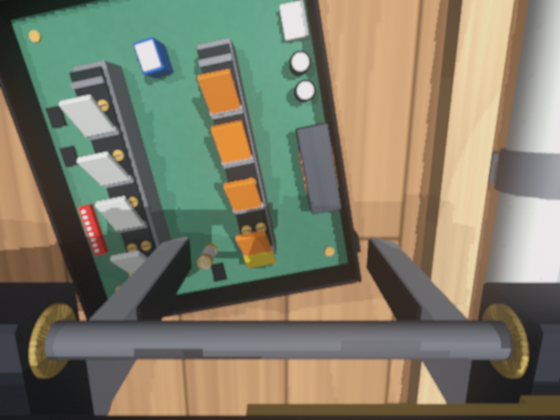

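View pics/side0.png

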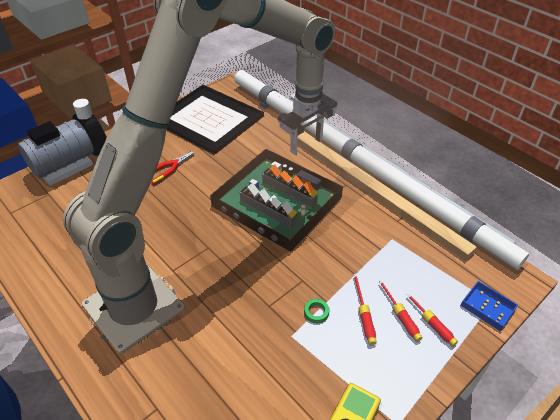

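The wrist view shows the orange row, farther from the robot. Its yellow ramp is at about (260,258) and its far end at about (215,45). The fuse is near (207,255) and the relay near (152,57). The scene and side views confirm the layout.

```bash
cat > h.py <<'E'
import cv2, numpy as np
def ray(d,uv):
    T=np.array(d["T"]); uv=np.atleast_2d(uv).astype(float)
    r=np.c_[(uv[:,0]-d["cx"])/d["fx"],(uv[:,1]-d["cy"])/d["fy"],np.ones(len(uv))]@T[:3,:3].T
    return T[:3,3],r
def on_z(d,uv,z):
    o,r=ray(d,uv); return o+r*((z-o[2])/r[:,2])[:,None]
def blobs(d,lo,hi,amin):
    m=cv2.inRange(cv2.cvtColor(d["color"],cv2.COLOR_BGR2HSV),lo,hi)
    c,_=cv2.findContours(m,cv2.RETR_EXTERNAL,cv2.CHAIN_APPROX_NONE)
    return [k[:,0] for k in c if cv2.contourArea(k)>amin]
YEL=((21,150,90),(32,255,255)); ORA=((8,170,90),(18,255,255))
E
python3 - <<'E'
from h import *
for n in ("wrist","scene","side"):
    d=dict(np.load(f"pics/{n}0.npz"))
    for nm,c,a in(("yel",YEL,15 if n!="wrist" else 60),("ora",ORA,25 if n!="wrist" else 200)):
        for b in blobs(d,*c,a):
            ct=b.mean(0); w=on_z(d,ct,.064)[0]
            if .4<w[0]<.9 and -.1<w[1]<.4: 
                q=cv2.boxPoints(cv2.minAreaRect(b))
                print(n,nm,len(b),ct.round(1),w.round(4),np.round(on_z(d,q,.064)[:,:2],3).tolist())
E
```

```text
wrist yel 73 [259.2 258.8] [ 0.6313 -0.0605  0.064 ] [[0.616, -0.058], [0.644, -0.052], [0.646, -0.064], [0.618, -0.07]]
wrist ora 89 [253.5 242.3] [ 0.6261 -0.0438  0.064 ] [[0.609, -0.037], [0.638, -0.031], [0.642, -0.052], [0.612, -0.058]]
wrist ora 102 [242.7 193.4] [0.6171 0.0034 0.064 ] [[0.6, 0.012], [0.627, 0.02], [0.634, -0.007], [0.606, -0.015]]
wrist ora 122 [231.2 140.7] [0.6082 0.0506 0.064 ] [[0.591, 0.063], [0.617, 0.07], [0.625, 0.038], [0.599, 0.03]]
wrist ora 127 [219.2  90.1] [0.5994 0.093  0.064 ] [[0.582, 0.104], [0.608, 0.112], [0.617, 0.08], [0.59, 0.072]]
scene ora 29 [285.3 250.3] [0.5959 0.0812 0.064 ] [[0.607, 0.067], [0.577, 0.081], [0.585, 0.096], [0.614, 0.083]]
scene ora 30 [275.5 241.1] [0.6044 0.042  0.064 ] [[0.622, 0.034], [0.583, 0.027], [0.586, 0.05], [0.623, 0.056]]
scene ora 27 [264.8 229.9] [ 0.6127 -0.0067  0.064 ] [[0.627, -0.016], [0.593, -0.011], [0.598, 0.004], [0.631, -0.001]]
side yel 16 [292.  213.1] [ 0.5203 -0.0816  0.064 ] [[0.509, -0.076], [0.534, -0.071], [0.532, -0.087], [0.507, -0.092]]
side yel 15 [313.7 193.3] [ 0.6297 -0.0647  0.064 ] [[0.619, -0.059], [0.644, -0.054], [0.641, -0.07], [0.616, -0.075]]
side ora 27 [308.4 187.1] [ 0.6368 -0.0336  0.064 ] [[0.625, -0.016], [0.656, -0.009], [0.65, -0.051], [0.619, -0.057]]
side ora 26 [296.8 181.4] [0.6271 0.0109 0.064 ] [[0.617, 0.03], [0.646, 0.035], [0.637, -0.007], [0.608, -0.011]]
side ora 46 [280.  172.8] [0.6137 0.0776 0.064 ] [[0.59, 0.11], [0.626, 0.128], [0.635, 0.044], [0.6, 0.027]]
```

```bash
cat >> h.py <<'E'
from scipy.spatial.transform import Rotation as R
def quat(th): return (R.from_euler("z",th)*R.from_quat([.70710678,.70710678,0,0])).as_quat()
E
python3 - <<'E'
from h import *
from bench import bot, sensors, eyes
th=np.radians(10.8); u=np.array([-np.sin(th),np.cos(th)]); p=np.array([.6313,-.0605])+u*.065
bot.reach([*p,.175],quat(th)); bot.hold(.3)
d=eyes.get_image("wrist"); cv2.imwrite("pics/w1.png",d["color"]); np.savez("pics/w1.npz",**{k:np.array(d[k]) for k in d})
o=sensors.get_obs(); print(o["position"]-[*p,.175],o["wrist_force"],o["clock"])
for nm,c in(("yel",YEL),("ora",ORA)):
    for b in blobs(d,*c,100):
        q=cv2.boxPoints(cv2.minAreaRect(b)); print(nm,q.round(0).tolist(),np.round(on_z(d,q,.064)[:,:2],4).tolist())
E
```

```text
[ 9.72441679e-04 -3.03572718e-05  8.05637126e-04] [-0.2134456   0.08832005  0.01840555] 0.8417
yel [[260.0, 279.0], [292.0, 279.0], [292.0, 292.0], [260.0, 292.0]] [[0.6173, -0.0572], [0.6432, -0.0523], [0.6455, -0.0639], [0.6193, -0.0688]]
ora [[259.0, 257.0], [292.0, 257.0], [292.0, 278.0], [259.0, 278.0]] [[0.6131, -0.0382], [0.6394, -0.0333], [0.643, -0.0514], [0.6163, -0.0565]]
ora [[258.0, 195.0], [292.0, 195.0], [292.0, 226.0], [258.0, 226.0]] [[0.6034, 0.0123], [0.6293, 0.0172], [0.6343, -0.0075], [0.6078, -0.0125]]
ora [[257.0, 127.0], [292.0, 127.0], [292.0, 169.0], [257.0, 169.0]] [[0.5938, 0.063], [0.6193, 0.0678], [0.6254, 0.0371], [0.5992, 0.0322]]
ora [[255.0, 65.0], [292.0, 65.0], [292.0, 110.0], [255.0, 110.0]] [[0.585, 0.1051], [0.6108, 0.11], [0.6169, 0.0797], [0.5903, 0.0747]]
```

View pics/w1.png

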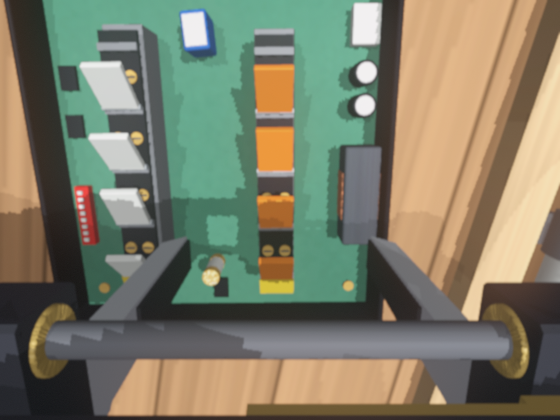

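The row stands vertical and centred in this view: the ramp is at (276,285) and the hinge edges are at rows 226, 169 and 110. The spacing matches the 44 mm given. Next I'll close the gripper and go down carefully over the ramp.

```bash
cat >> h.py <<'E'
TH=np.radians(11.2); U=np.array([-np.sin(TH),np.cos(TH)]); S=np.array([.6297,-.0525])
def at(s,ztip): return [*(S+U*s),ztip+.019]
E
python3 - <<'E'
from h import *
from bench import bot, sensors, eyes
q=quat(TH)
bot.gripper_to(0.0,5)
bot.reach(at(-.012,.125),q); bot.move_linear(at(-.012,.075),q,.08); bot.hold(.3)
f0=np.array(sensors.get_obs()["wrist_force"]); print(f0)
for z in np.arange(.072,.0659,-.0005):
    bot.move_linear(at(-.012,z),q,.02); bot.hold(.15); o=sensors.get_obs(); f=np.array(o["wrist_force"])-f0
    print(round(z,4),np.round(np.array(o["position"])-at(-.012,z),4),f.round(2))
    if f[2]>1.5: break
print(o["clock"],o["finger_gap"])
d=eyes.get_image("wrist"); cv2.imwrite("pics/w2.png",d["color"])
E
```

```text
[0.311797   0.00679107 0.83622278]
0.072 [ 0.  0. -0.] [-1.27  0.4  -0.42]
0.0715 [0. 0. 0.] [-0.04 -0.11 -1.09]
0.071 [ 0. -0.  0.] [ 0.21 -0.11 -1.46]
0.0705 [ 0. -0. -0.] [-0.49  0.65 -0.98]
0.07 [0. 0. 0.] [-1.37 -0.31 -0.42]
0.0695 [ 0.  0. -0.] [-0.44 -0.4  -0.88]
0.069 [ 0. -0.  0.] [-0.19  0.01 -1.02]
0.0685 [0. 0. 0.] [ 0.07  0.41 -0.75]
0.068 [-0. -0. -0.] [-0.87 -0.35 -0.36]
0.0675 [ 0.  0. -0.] [-0.08 -0.43 -0.59]
0.067 [ 0. -0.  0.] [ 0.51 -0.27 -0.31]
0.0665 [0.0001 0.     0.0001] [-0.51 -1.42  0.69]
0.066 [0.0001 0.     0.0002] [-1.02  0.38  2.42]
8.9833 0.004616091804526477
```

View pics/w2.png

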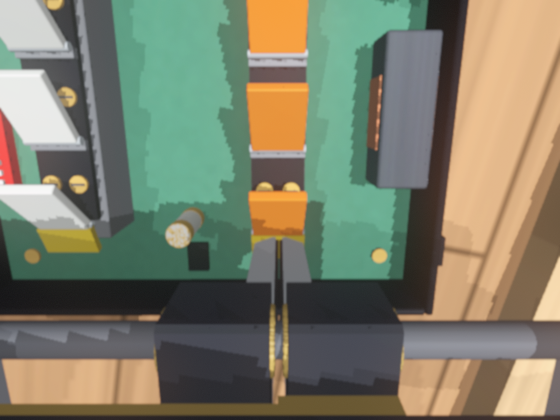

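Contact came at a tip height of about 0.0665, which matches the nominal height. The tips are centred on the ramp just before cover 1. Now the stroke, with a force check as it goes.

```bash
python3 - <<'E'
from h import *
from bench import bot, sensors, eyes
q=quat(TH); f0=np.array([.2,0,.2]); z=.0666
for s in np.linspace(-.012,.176,17)[1:]:
    bot.move_linear(at(s,z),q,.035); o=sensors.get_obs(); f=np.array(o["wrist_force"])-f0
    print(round(s,4),round(z,4),np.round(np.array(o["position"])-at(s,z),4),f.round(1),round(o["clock"],2))
    if f[2]>5: z+=.0003
    if f[2]>15 or abs(f[1])>15: print("STOP"); break
d=eyes.get_image("wrist"); cv2.imwrite("pics/w3.png",d["color"])
E
```

```text
-0.0003 0.0666 [ 0.0006 -0.001   0.0004] [ 1.2 -3.2  5.4] 9.52
0.0115 0.0669 [0.0001 0.001  0.0001] [ 0.6 -1.7  3.6] 10.0
0.0233 0.0669 [-0.      0.0013  0.0001] [ 1.1 -2.6  4.9] 10.48
0.035 0.0669 [0.0001 0.0003 0.0001] [ 1.4 -3.8  5. ] 10.97
0.0468 0.0672 [-0.0004  0.0017 -0.0001] [ 0.6 -0.4  4.8] 11.45
0.0585 0.0672 [-0.0002  0.001  -0.0001] [-0.9 -0.   4.7] 11.93
0.0703 0.0672 [-0.0003  0.0012 -0.0001] [-0.1  1.5  3.8] 12.42
0.082 0.0672 [-0.0002  0.0005 -0.    ] [-0.2 -0.5  2.5] 12.9
0.0938 0.0672 [-0.0003  0.0017 -0.0001] [0.1 1.8 2.9] 13.38
0.1055 0.0672 [-0.0002  0.001  -0.    ] [-0.2  0.3  1.9] 13.87
0.1172 0.0672 [-0.0003  0.0012 -0.0001] [-0.2  1.5  2.4] 14.35
0.129 0.0672 [-0.0001  0.0008 -0.    ] [0.1 0.1 1.9] 14.83
0.1407 0.0672 [-0.0003  0.0015 -0.    ] [-0.6  1.6  1.6] 15.32
0.1525 0.0672 [-0.0002  0.001  -0.    ] [-0.1  0.8  1.8] 15.8
0.1642 0.0672 [-0.0002  0.0008 -0.    ] [-0.7  0.2  0.9] 16.28
0.176 0.0672 [-0.0002  0.0006 -0.0001] [ 0.6 -0.3  1.5] 16.77
```

```bash
python3 - <<'E'
from h import *
from bench import bot, sensors, eyes
q=quat(TH)
bot.move_linear(at(.174,.0668),q,.02); bot.hold(.2); print(np.round(sensors.get_obs()["wrist_force"],1))
bot.move_linear(at(.174,.16),q,.1); bot.reach(at(.065,.16),q); bot.hold(.3)
w=eyes.get_image("wrist")["color"]; s=eyes.get_image("side")["color"]
s=cv2.resize(s[140:255,205:350],None,fx=3.5,fy=3.5)[:420]; w=w[:,130:420]
h=min(len(s),len(w)); cv2.imwrite("pics/w4.png",np.hstack([w[:h],s[:h]])); print(sensors.get_obs()["clock"])
E
```

```text
[-0.1  2.7  3.1]
19.2667
```

View pics/w4.png

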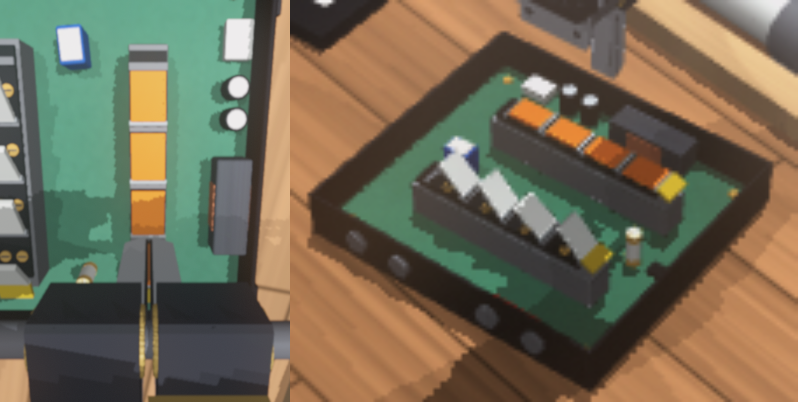

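All four orange covers lie flat, in side-view pixels from (525,112) to (645,172). The white covers are still open, and the relay at (460,150) and fuse at (633,245) are still standing. The gripper is clear of everything.

```bash
python3 -c "
from bench import job_done; print(job_done())"
```

```text
the job is handed in; nothing more can be done
None
```

I folded the four orange covers down flat in one light stroke from the yellow end (at most about 5.5 N in the checks along the row), lifted clear and handed the job in at about 19 s; the last pictures show the white covers still open and the relay and fuse still standing.

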